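# Swing the inspection head over the open cup and trigger it

### The job

The inspection stand holds four sample cups, three with a lid and one open. With the closed gripper, push gently with a fingertip on the side of the stand's swing arm until the camera head stands centred over the open cup, and only then press the round button on top of the column down as far as it goes and let it come up again. Do not grip, lift or shift anything: the cups, their lids and everything else on the worktop stay where they are.

Things in the scene. Friction and masses are not known exactly. Their poses are not given: they have to be found in the camera images.
- pivot (a point): Point on the axis of the stand's steel column (r 15 mm), half-way up the swing arm's bar, 115 mm above the worktop. Its frame: z up; -x points along the middle of the fan of cup nests, towards the robot, turned up to 0.35 rad.
- reader: The inspection stand, fixed to the worktop; origin under the column. Grey foot (r 45 mm), column, and four flat spokes to four low round cup nests (r 31.5 mm, rim 14 mm high) whose centres lie 140 mm from the column at -0.93, -0.31, 0.31 and 0.93 rad, counted as the swing_arm joint is.
- swing_arm (a joint): Angle of the swing arm about the column, rad. At t it points along (-cos t, -sin t) in the pivot's frame (counter-clockwise from above is positive); stops at -1.2 and 1.2. It starts near 0, between the middle nests. Dry friction of about 0.08 N m: it stays where it is left.
- bar_mid (a point): Middle of the straight aluminium bar of the swing arm, 75 mm from the axis. The bar is 10 mm wide, from 104 to 126 mm above the worktop; its flat sides are bare from 25 to 120 mm from the axis, between the black hub (r 23 mm) and the head.
- head (a point): Centre of the camera head at the end of the swing arm: black upright cylinder, r 19 mm, from 95 to 133 mm above the worktop, 140 mm from the column's axis. This point is 115 mm above the worktop.
- shutter_top (a point): Centre of the top face of the round grey push button (r 14 mm) on the column's axis, 150 mm above the worktop, 6 mm proud of its round black housing (r 22 mm). Sprung, pressed straight down: travel 6 mm, about 5 N when fully down; comes up by itself. It is the highest point of the stand.
- shutter (a joint): Travel of that button, m: 0 up, 0.006 fully down.
- open_cup_mid (a point): The open (lidless) clear sample cup, outer diameter 51 mm, 64 mm high, standing loose in one of the nests; this point is on its axis half-way up (40 mm above the worktop; its rim is at 72 mm). The swing arm and head pass clear above all cups.
- cup_a_mid (a point): One of the three lidded cups in the nests (51 mm across, half-way up its 64 mm; with its lid its top is 82 mm or less above the worktop). Loose; leave alone.
- cup_b_mid (a point): One of the three lidded cups in the nests (51 mm across, half-way up its 64 mm; with its lid its top is 82 mm or less above the worktop). Loose; leave alone.
- cup_c_mid (a point): One of the three lidded cups in the nests (51 mm across, half-way up its 64 mm; with its lid its top is 82 mm or less above the worktop). Loose; leave alone.
- lid_a: White round lid, 50 mm across, 10 mm thick, lying on cup_a; origin at the centre of its underside. Leave alone.
- lid_b: White round lid, 50 mm across, 10 mm thick, lying on cup_b; origin at the centre of its underside. Leave alone.
- lid_c: White round lid, 50 mm across, 10 mm thick, lying on cup_c; origin at the centre of its underside. Leave alone.
- spare_cup: Empty open sample cup, 51 mm across, 64 mm high, standing on the worktop away from the stand (not in a nest; not the cup meant); origin under its centre. Loose bystander; leave alone.
- dropper: Dropper bottle, 33 mm across, 94 mm high, origin under its centre. Loose bystander; leave alone.
- marker: Marker pen, 134 mm long, 19 mm high, lying on the worktop, origin under its centre. Loose bystander; leave alone.
Things that resemble listed ones, but are neither listed nor needed, are in the scene too. Leave any black or green look-alike of the part that bears open_cup_mid alone.

How it is judged:
By the outcome, as a careful person would: the job done as asked, in the order asked, and still so for the second after the job is handed in, with the robot touching nothing.
It also fails if it takes over 48 s, if anything falls off the work surface, if the arm or the gripper's body presses on something with over 40 N, if the wrist force passes 120 N, or if a joint passes its speed limit or range.

### The arm

A 6-joint arm with a two-finger parallel gripper is mounted at the origin on a cart in front of the work surface, level with it; the furniture and walls round the work are solid. World frame = base frame: x ahead of the robot, y to its left, z up, the work surface at z = 0. Lengths are in m, angles in rad, forces in N, time in s.
With the tool pointing down it reaches from about 0.4 to 0.825 m from the base axis. Payload 7 kg.
Tool frame: the origin (TCP) lies on the mounting face of the last link; the fingertips stand 173 mm ahead of it and the grasp point (between the pads) lies 155 mm ahead of it; z points along the fingers, y is the line along which they close (so a half turn about z gives the same grasp; the last joint's range is limited). The gripper opens to 85 mm and grips with 20 to 120 N. Pads are 22 mm wide; open, the fingers measure 114 mm over their backs; the gripper's body (76 mm by 85 mm) begins 54 mm behind the grasp point. The pads swing forward as they close: fully open they stand 13 mm farther back than shut.
Start: joints at [1.439, 0.359, 0.012, 0, -1.224, -0.288], TCP at [0.275, 0.616, 0.405] pointing down, gripper open.
Joint ranges: [-3.07, 3.07], [-1.43, 2.12], [-1.02, 1.25], [-3.03, 1.67], [-3.05, -0], [-3.03, 3.03]. Speed limits (rad/s): [2.39, 2.39, 3.01, 3.14, 3.14, 3.14].

### API

Orientations are given as a unit quaternion [w, x, y, z].
In Python, from station import robot, read_camera gives the robot as it stands. The module is installed in compiled form; this text tells all that it offers. Calls block until the motion is done:
- robot.goto(position, orientation): joint-space move of the TCP to a pose.
- robot.move_l(position, frame=None, speed=0.15, guard=None): straight line of the TCP; frame=None keeps the orientation; speed is the mean speed in m/s. With guard (N) it stops when the force on the tool has changed by that much, and returns True; else False.
- robot.move_joints(angles): joint-space move.
- robot.grip(opening, effort=None): opening from 0.0 (shut) to 1.0 (fully open); effort is the grip in N (None keeps the last); returns when the fingers have stopped.
- robot.sleep(seconds).
- robot.solve_ik(position, orientation): joint angles nearest the present ones, or None.
- robot.get_state(): the state.
- read_camera(name): name is "scene" or "top"; returns a dict with "image" (384x512x3 uint8, red, green, blue), "fx", "fy", "cx", "cy" (pixels), "extrinsics" (4x4, takes a point from world to camera coordinates). Camera axes: x right, y down, z forward; pixel columns grow to the right and rows downward; lengths in m; the calibration is good to about 2 mm. A picture is of the moment at which its call begins. There is no depth.
A pose or a line that the arm cannot do raises robot.MotionError and nothing moves.
- robot.hand_in(): hands the job in, once; it reports no verdict.
The state is a dict: "clock": time; "joint_pos": joint angles; "qd": joint speeds; "effort": joint torques, N m; "ee_pos": TCP position; "ee_rot": TCP orientation; "ft_force": force on the tool from outside, world axes, zero at the start; "moment": the same for the moment, N m; "gripper_width": opening from 0.0 (shut) to 1.0 (fully open).
Only numpy, scipy, OpenCV 4.12 (cv2) and the standard library are available. Lean on these libraries where they do the work, as an engineer would, in place of code of your own. Each camera call takes 0.05 s, during which the arm holds its last target. There are 200 camera calls.

## Working session

There is one attempt and no reset: what is moved stays moved. The work goes in short steps, each a Python script; the robot and the scene stay as the last script left them, time stands still between calls to the robot, and variables do not carry over. Pictures are saved under pics/ and viewed, on a budget of 10 in all, crops included, one or two more only if the job needs it, and the job is handed in when it is done.

```bash
mkdir -p pics
cat > h.py <<'E'
import numpy as np, cv2
from station import robot, read_camera
def P(c):
    E=np.array(c["extrinsics"]);K=np.array([[c["fx"],0,c["cx"]],[0,c["fy"],c["cy"]],[0,0,1]]);return K,E
def proj(c,p):
    K,E=P(c);q=K@(E[:3,:3]@np.array(p)+E[:3,3]);return q[:2]/q[2]
def unproj(c,u,v,z):
    K,E=P(c);R,t=E[:3,:3],E[:3,3];d=R.T@np.linalg.solve(K,[u,v,1]);o=-R.T@t
    return o+d*(z-o[2])/d[2]
def save(n,img): cv2.imwrite("pics/"+n,cv2.cvtColor(img,cv2.COLOR_RGB2BGR))
E
python3 - <<'E'
from h import *
for n in("top","scene"):
    c=read_camera(n);save(n+"0.png",c["image"]);print(n,c["fx"],np.round(c["extrinsics"],3).tolist())
print(robot.get_state())
E
```

```text
top 371.0943072563644 [[0.014, -1.0, -0.007, 0.293], [-0.999, -0.014, -0.029, 0.474], [0.029, 0.007, -1.0, 0.951], [0.0, 0.0, 0.0, 1.0]]
scene 427.9114750024425 [[0.71, -0.704, -0.014, -0.149], [-0.374, -0.36, -0.854, 0.401], [0.596, 0.612, -0.52, 0.563], [0.0, 0.0, 0.0, 1.0]]
{'clock': 0.1, 'joint_pos': array([ 1.43911277e+00,  3.59319265e-01,  1.11564676e-02, -3.04387579e-04,
       -1.22411342e+00, -2.88088798e-01]), 'qd': array([ 0.00070801, -0.00269241,  0.00445738,  0.00085873, -0.00029823,
        0.00046943]), 'effort': array([-4.16579322e-03, -5.84764230e+01,  2.94108778e+01,  6.95477933e+00,
       -3.17264159e-03,  1.23079914e-05]), 'ee_pos': array([0.27503773, 0.61623547, 0.40385795]), 'ee_rot': array([ 7.48861689e-04,  9.78043560e-01, -2.08399198e-01, -8.48567828e-05]), 'ft_force': array([-0.40947251,  0.39780601, -0.36079803]), 'moment': array([ 0.0230443 ,  0.06096036, -0.02597526]), 'gripper_width': 0.9959991377826395}
```

View pics/top0.png

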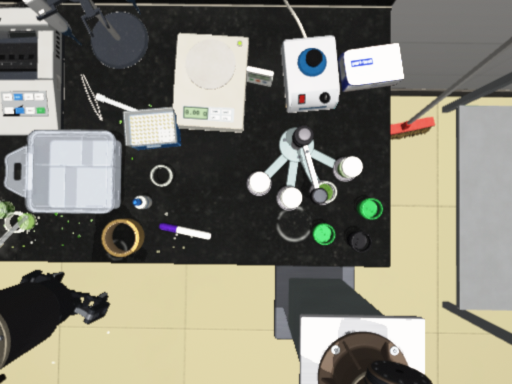

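View pics/scene0.png

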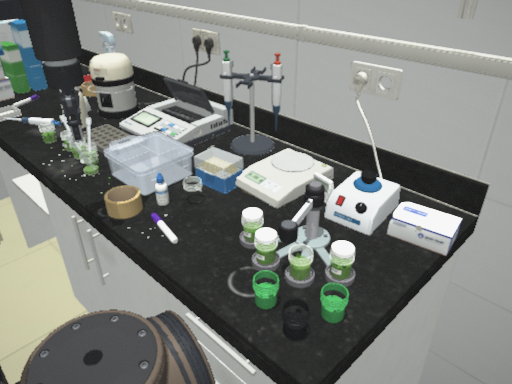

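The top view shows lids at about (259,183), (290,198) and (348,168). An open clear cup with green contents is at about (327,190), the third nest from the left, which would be t=+0.31. The camera head is at (320,196) and the button at (303,135). The green and black open cups at (371,208), (324,233) and (358,240) are look-alikes. The spare clear cup is at (161,176). Next I'll confirm with one enlarged crop.

Run:
```python
from h import *
a=read_camera("top")["image"][115:250,235:395]; b=read_camera("scene")["image"][165:300,225:385]
save("crop1.png",np.vstack([cv2.resize(a,None,fx=4,fy=4,interpolation=2)[:, :],])[:540])
save("crop2.png",cv2.resize(b,None,fx=4,fy=4,interpolation=2))
```

```text
(no output)
```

View pics/crop1.png

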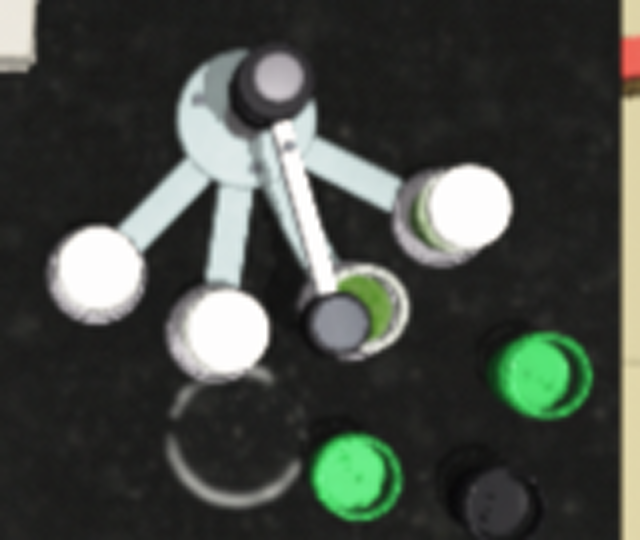

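View pics/crop2.png

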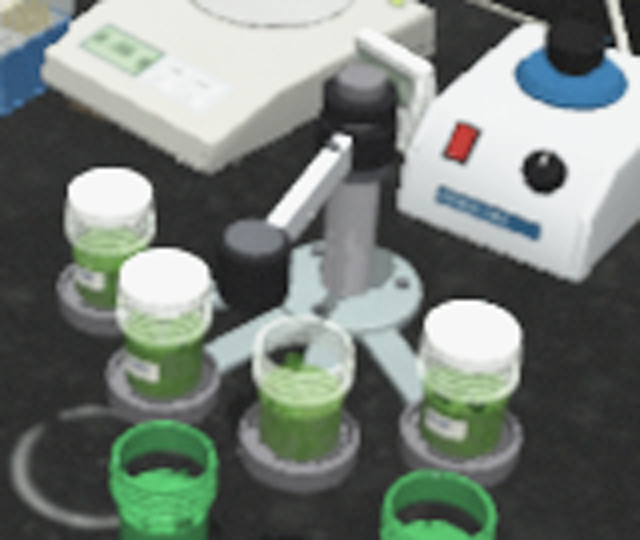

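Crop 1 confirms it. The open clear cup with green contents has its rim at crop (367,310), in the third nest. The other three nests carry white lids. The head (338,322) sits to the left of the open cup, as seen from above.

Run:
```python
from h import *
from scipy.optimize import least_squares
T=read_camera("top");S=read_camera("scene")
f=lambda u,v,z:unproj(T,235+(u+.5)/4-.5,115+(v+.5)/4-.5,z)
g=lambda u,v,z:unproj(S,225+(u+.5)/4-.5,165+(v+.5)/4-.5,z)
nests=[-.93,-.31,.31,.93]
m=[f(97,270,.081),f(225,331,.081),f(367,310,.072),f(468,208,.081)]
b=f(279,77,.150);h=f(338,322,.133)
ms=[g(110,194,.082),g(164,278,.082),g(304,350,.072),g(473,330,.082)]
bs=g(362,82,.15);hs=g(255,238,.133)
for nm,m,b,h in(("top",m,b,h),("scene",ms,bs,hs)):
    print(nm,np.round(m,3).tolist(),b.round(4),h.round(4))
    def r(p):
        o=[p[:2]-b[:2]]
        for t,q in zip(nests,m):
            a=p[2]+t;o.append(p[:2]-.14*np.array([np.cos(a),np.sin(a)])-q[:2])
        return np.concatenate(o)
    s=least_squares(r,[*b[:2],0]);p=s.x
    d=h[:2]-p[:2];print("fit",p.round(4),"res",s.fun.round(4),"head r",np.hypot(*d),"t",np.arctan2(-d[1],-d[0])-p[2])
```

```text
top [[0.492, 0.273, 0.081], [0.456, 0.197, 0.081], [0.47, 0.111, 0.072], [0.532, 0.053, 0.081]] [0.5956 0.176  0.15  ] [0.4613 0.1392 0.133 ]
fit [0.5945 0.177  0.1741] res [-0.0011  0.001   0.0011 -0.0005 -0.0004 -0.0009  0.0004  0.0012 -0.
 -0.0008] head r 0.13848424118288966 t 0.10219454000399272
scene [[0.489, 0.27, 0.082], [0.453, 0.193, 0.082], [0.468, 0.11, 0.072], [0.531, 0.051, 0.082]] [0.5939 0.1762 0.15  ] [0.4593 0.1374 0.133 ]
fit [0.5924 0.176  0.1854] res [-0.0015 -0.0002  0.0002  0.0011  0.0003  0.0001  0.0008 -0.0002  0.0002
 -0.0008] head r 0.13861327768057113 t 0.09742463023570935
```

The two cameras agree. The pivot is at about (0.594, 0.1766), the fan yaw at 0.178 and the head at t≈0.10, against a target of 0.31. The head measures 138.5 mm from the axis (140 expected) and fit residuals are within 1.5 mm. Next I'll close the gripper, come down on the +y side of the bar and push, with a small allowance for finger width.

```bash
cat >> h.py <<'E'
from scipy.spatial.transform import Rotation as Ro
PV=np.array([.5938,.1766]);YAW=.178
def quat(a,flip):
    x=np.array([np.sin(a),-np.cos(a),0])*(1 if flip else -1);z=np.array([0,0,-1.]);y=np.cross(z,x)
    q=Ro.from_matrix(np.c_[x,y,z]).as_quat();return q[[3,0,1,2]]
def pt(t,off,r=.085,z=.284):  # off: + is on the low-t (+y) side of the bar axis
    a=YAW+t;return [*(PV-r*np.array([np.cos(a),np.sin(a)])+off*np.array([-np.sin(a),np.cos(a)])),z]
def best(t):
    j0=robot.get_state()["joint_pos"];c=[]
    for f in(0,1):
        q=quat(YAW+t,f);s=robot.solve_ik(pt(t,.04),q)
        if s is not None:c.append((np.abs(s-j0).max(),f,q,np.round(s,2)))
    return min(c,key=lambda k:k[0])
E
python3 - <<'E'
from h import *
robot.grip(0.0)
b=best(.31);print(b);q=b[2]
robot.goto(pt(.1,.045,z=.40),q)
robot.move_l(pt(.1,.045),speed=.12)
f0=robot.get_state()["ft_force"]
print(robot.move_l(pt(.31,.018),speed=.05,guard=10))
s=robot.get_state();print(s["clock"],s["ft_force"]-f0,s["ee_pos"],pt(.31,.018))
t=read_camera("top")["image"][100:250,225:395]; sc=read_camera("scene")["image"][100:300,215:385]
t=cv2.resize(t,(400,353),interpolation=2);sc=cv2.resize(sc,(400,470),interpolation=2)
o=np.zeros((470,800,3),np.uint8);o[:353,:400]=t;o[:,400:]=sc;save("push.png",o)
E
```

```text
(np.float64(0.7364197909933066), 1, array([-0.        ,  0.856989  , -0.51533471,  0.        ]), array([ 0.7 ,  0.23, -0.47,  0.  , -0.87, -0.21]))
False
4.9667 [ 0.03606021  0.41549231 -0.48876339] [0.51020336 0.15261736 0.28390854] [np.float64(0.5102823655842036), np.float64(0.1526457782094809), 0.284]
```

View pics/push.png

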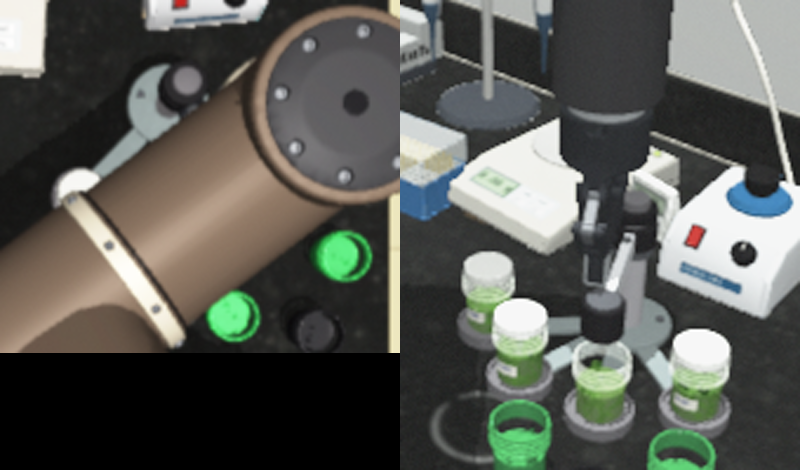

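The top camera is blocked by the arm. In the scene view the head is now at about (603,301), above the open cup at (603,360), with the finger against the bar. I'll measure the head angle on an enlarged scene crop with predicted outlines drawn over it.

```bash
cat >> h.py <<'E'
def check(name):
    c=read_camera("scene");im=c["image"][180:280,250:350];k=6
    o=cv2.resize(im,None,fx=k,fy=k,interpolation=2)
    def ring(ctr,r,z,col):
        th=np.linspace(0,2*np.pi,60)
        L=[(np.array(proj(c,[ctr[0]+r*np.cos(x),ctr[1]+r*np.sin(x),z]))-[250,180]+.5)*k-.5 for x in th]
        cv2.polylines(o,[np.round(L).astype(np.int32)],True,col,1)
    for t,col in((.27,(255,0,0)),(.31,(255,255,0)),(.35,(0,255,255))):
        ring(pt(t,0,.14)[:2],.019,.133,col)
    ring(pt(.31,0,.14)[:2],.0255,.072,(255,255,0));ring(PV,.014,.15,(255,0,255))
    save(name,o)
E
python3 -c "
from h import *
check('chk1.png')"
```

```text
(no output)
```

View pics/chk1.png

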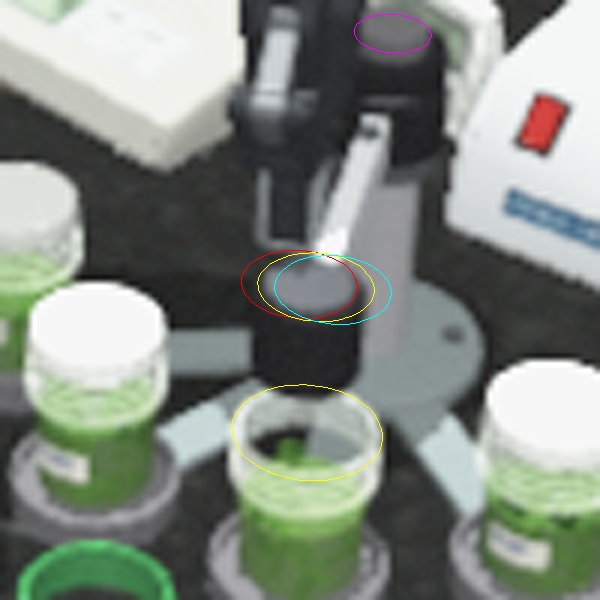

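The head body is centred at x≈306, against 316 for the t=0.31 outline, so the arm is at t≈0.287. The cup rim matches its outline. The shortfall of about 0.022 rad means the finger half-width is 11 mm. I'll push the remaining 2 mm, back away, lift clear and check from above.

Run:
```python
from h import *
robot.move_l(pt(.31,.0161),speed=.02,guard=10)
robot.move_l(pt(.31,.04),speed=.06)
robot.move_l(pt(.31,.04,z=.36),speed=.12)
q=robot.get_state()["ee_rot"]
# hover: gripper drawn back to the +y side so both cameras see the head
robot.goto([.50,.42,.40],q)
print(robot.get_state()["clock"])
T=read_camera("top");a=T["image"];k=5;u0,v0=270,115
o=cv2.resize(a[v0:v0+100,u0:u0+80],None,fx=k,fy=k,interpolation=2)
S=read_camera("scene");o2=cv2.resize(S["image"][180:280,265:345],None,fx=k,fy=k,interpolation=2)
def ring(o,c,u0,v0,ctr,r,z,col):
    L=[(proj(c,[ctr[0]+r*np.cos(x),ctr[1]+r*np.sin(x),z])-[u0,v0]+.5)*k-.5 for x in np.linspace(0,6.28,60)]
    cv2.polylines(o,[np.round(L).astype(np.int32)],True,col,1)
for oo,c,u,v in((o,T,u0,v0),(o2,S,265,180)):
    ring(oo,c,u,v,pt(.31,0,.14)[:2],.019,.133,(255,0,0));ring(oo,c,u,v,pt(.31,0,.14)[:2],.0255,.072,(255,255,0));ring(oo,c,u,v,PV,.014,.15,(255,0,255))
save("chk2.png",np.hstack([o,o2]))
```

```text
7.6833
```

View pics/chk2.png

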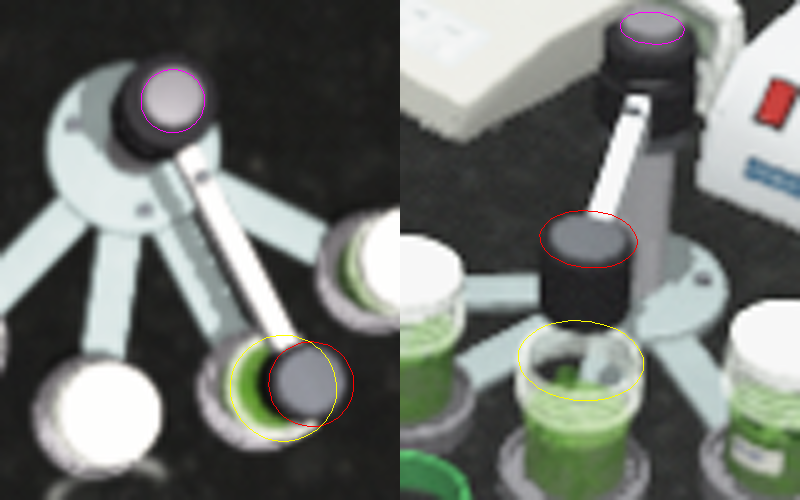

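The head lies on the predicted outline in both views, within about 1 mm, and nothing else has moved. Now for the button.

Run:
```python
from h import *
q=robot.get_state()["ee_rot"]
x,y=PV
robot.goto([x,y,.40],q)
robot.move_l([x,y,.173+.158],speed=.12)
robot.sleep(.3);f0=robot.get_state()["ft_force"]
print(robot.move_l([x,y,.173+.138],speed=.015,guard=12))
s=robot.get_state();print("tip z",s["ee_pos"][2]-.173,s["ee_pos"],s["ft_force"]-f0)
robot.sleep(.3);s=robot.get_state();print("tip z",s["ee_pos"][2]-.173,s["ft_force"]-f0)
robot.move_l([x,y,.173+.165],speed=.03)
robot.move_l([x,y,.40],speed=.12)
robot.goto([.50,.42,.40],q);robot.sleep(.3)
s=robot.get_state();print(s["clock"],s["ft_force"]-f0)
T=read_camera("top");S=read_camera("scene")
o=np.hstack([cv2.resize(T["image"][110:260,230:390],(400,375),interpolation=2),cv2.resize(S["image"][165:315,225:385],(400,375),interpolation=2)])
d=[cv2.resize(i[:,:],(400,300)) for i in(T["image"],S["image"])]
save("end.png",np.vstack([o,np.hstack(d)[:225]]))
```

```text
True
tip z 0.14854500580194846 [0.5938274  0.17662828 0.32154501] [-2.23271874 -0.99975041  5.33589408]
tip z 0.1485094860698099 [-1.47991214  0.16514498  6.4024727 ]
13.6 [-0.32106019 -0.05060008 -0.4550785 ]
```

View pics/end.png

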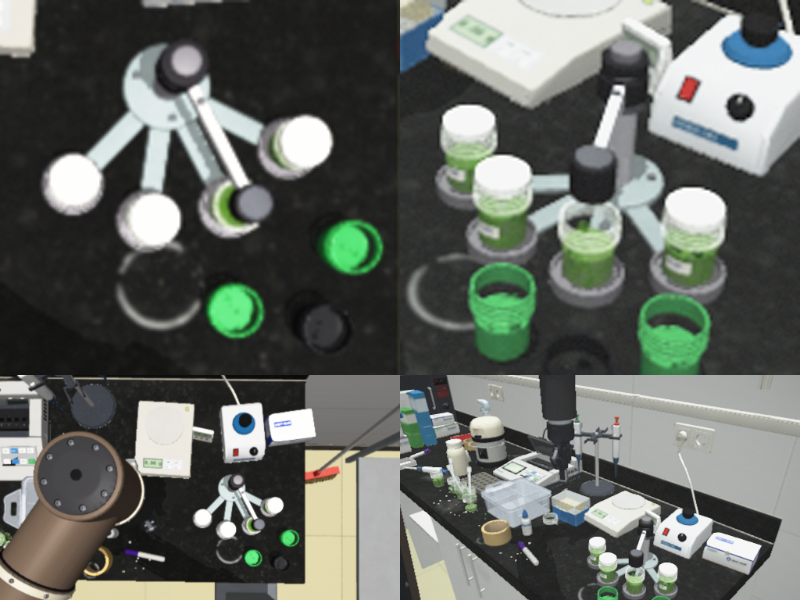

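The guard tripped on contact at tip z 148.5 mm, so full travel isn't proven. I'll press again in small steps and log force against depth until the hard stop shows.

Run:
```python
from h import *
q=robot.get_state()["ee_rot"];x,y=PV
robot.goto([x,y,.40],q)
robot.move_l([x,y,.173+.158],speed=.12)
robot.sleep(.3);f0=robot.get_state()["ft_force"]
for z in np.arange(.156,.1385,-.001):
    robot.move_l([x,y,.173+z],speed=.01);robot.sleep(.1)
    s=robot.get_state();F=s["ft_force"][2]-f0[2];print(round(z,4),round(s["ee_pos"][2]-.173,4),F.round(2))
    if F>14: break
robot.move_l([x,y,.173+.165],speed=.03)
robot.move_l([x,y,.40],speed=.12)
robot.goto([.50,.42,.40],q);robot.sleep(.3)
print(robot.get_state()["clock"])
```

```text
0.156 0.156 -0.82
0.155 0.155 -0.73
0.154 0.1542 0.04
0.153 0.1532 1.66
0.152 0.1521 1.39
0.151 0.1511 2.7
0.15 0.1501 2.92
0.149 0.1491 3.69
0.148 0.1485 5.28
0.147 0.1484 12.13
0.146 0.1483 18.06
22.4583
```

The force starts at tip z≈154.5 mm, rises to about 5 N, then hits a hard stop at 148.5 mm. That is the full 6 mm of travel; the fingertip is simply about 4.5 mm longer than stated. I'll take one last look before handing in.

Run:
```python
from h import *
T=read_camera("top");k=5
S=read_camera("scene");o=[]
for c,u0,v0 in((T,270,115),(S,265,180)):
    a=cv2.resize(c["image"][v0:v0+100,u0:u0+80],None,fx=k,fy=k,interpolation=2)
    for ctr,r,z in((pt(.31,0,.14)[:2],.019,.133),(pt(.31,0,.14)[:2],.0255,.072),(PV,.014,.15)):
        L=[(proj(c,[ctr[0]+r*np.cos(x),ctr[1]+r*np.sin(x),z])-[u0,v0]+.5)*k-.5 for x in np.linspace(0,6.28,60)]
        cv2.polylines(a,[np.round(L).astype(np.int32)],True,(255,0,0),1)
    o.append(a)
save("end2.png",np.hstack(o))
```

```text
(no output)
```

View pics/end2.png

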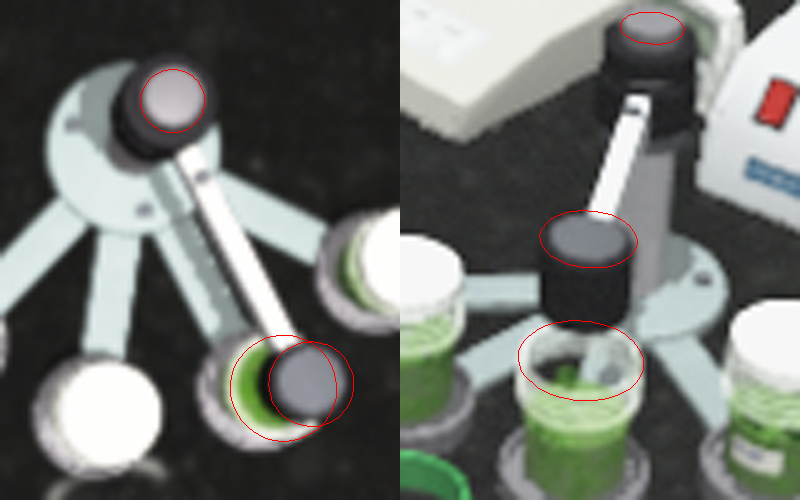

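The view is unchanged: the head is at (311,383) on the left, inside its outline over the open cup. The button is up and the robot is clear.

```bash
python3 -c "
from h import *
robot.hand_in()"
```

```text
the job is handed in; nothing more can be done
```

The job is handed in: the camera head stands centred over the open cup, and the button was pressed fully down afterwards and came up again. The open cup is in the third nest (t = +0.31). I pushed the swing arm from t ≈ 0.10 to about 0.31 with the closed fingertip.

- **Head position:** it lies within about 1 mm of the predicted outline in both cameras, before and after the button presses.
- **Button:** I pressed it twice, both times after the head was centred. On the first press the guard stopped the move at tip z 148.5 mm by my reckoning, higher than the 144 mm expected. I couldn't tell then whether it was fully down, so I repeated it in 1 mm steps. That log showed contact at about 154.5 mm and a hard stop at 148.5 mm, with up to 18 N of push. This is the full 6 mm of travel, so the first press had also reached the stop. The fingertip sits about 4.5 mm further out than the 173 mm I assumed.
- **Everything else:** the last pictures show the cups and lids near the stand in their places. I did not take a close-up of the spare cup, dropper and marker at the end. The robot ended clear of everything at about 22.5 s.

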